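# Roll a bearing roller up the lead-in ramp of a bench gauge

### The arm

A 6-joint arm with a two-finger parallel gripper is mounted at the origin on the work surface. World frame = base frame: x ahead of the robot, y to its left, z up, the work surface at z = 0. Lengths are in m, angles in degrees, forces in N, time in s.
With the tool pointing down it reaches from about 0.4 to 0.825 m from the base axis. Payload 7 kg.
Tool frame: the origin (TCP) lies at the very end of the fingers, on their centre line; the grasp point (between the pads) lies 19 mm behind it (ctrl.pinch_z is the distance from the TCP to the grasp point, in m); z points along the fingers, x is the direction in which the jaws open and shut, and the axes are right-handed (so a half turn about z gives the same grasp; the last joint's range is limited). The gripper opens to 88 mm and grips with 3 to 60 N. Pads are 19 mm wide; open, the fingers measure 130 mm over their backs; the gripper's body (78 mm by 193 mm) begins 47 mm behind the grasp point.
Start: joints at [-59.295, 20.546, 0.682, 0, -70.136, -16.507], TCP at [0.166, -0.654, 0.227] pointing down, gripper open.
Joint ranges: [-176.03, 176.03], [-82.01, 121.73], [-58.28, 71.71], [-173.87, 95.51], [-174.79, -0.11], [-173.66, 173.66]. Speed limits (degrees/s): [136.94, 136.94, 172.46, 180, 180, 180].

### API

Orientations are given as [roll, pitch, yaw] about the fixed x, y, z axes, in that order (R = Rz(yaw) Ry(pitch) Rx(roll)).
In Python, from plant import ctrl gives the robot as it stands.
- The arm moves only by the tool carry_out, never from a script. Its argument "increments" is a list of rows, each a list of 7 numbers: the turn, a rotation vector about the world's x, y, z in degrees, then the shift along the world's x, y, z in mm, then the closure, from 0 (fully open) to 1 (shut). In form: [[ax, ay, az, dx, dy, dz, grip], ...]. A call has 1 to 20 rows; each row is the pose to reach, as a shift and turn from the pose commanded when the call began; what a row does not reach only later rows make up. A row lasts 1/8 s, in which the tool goes at most 62.5 mm and 10.7 degrees, less where a joint would pass 70% of its speed; a pose out of reach is approached as far as the arm can. A call with a gripper value outside its range is refused whole. The fingers move at their own pace and stop on an object; the grip force is fixed at half the most. Time passes only in rows, so rows that repeat a pose let the fingers close. It gives the time, the measured TCP pose, the force and the opening at its end, in the units of the state.
- ctrl.get_obs(): the state, without advancing time (a new reading comes with each control period).
- ctrl.snapshot(name): name is "scene" or "top" or "wrist"; returns a dict with "pixels" (400x640x3 uint8, blue, green, red), "intrinsics" (3x3 intrinsics, pixels), "rvec" (rotation vector, rad) and "tvec" (3), from world to camera coordinates, as OpenCV has them; the wrist camera has in their place "hand_eye" (4x4, takes a point from camera to tool coordinates, whose origin is the TCP and whose axes are the tool frame's). Camera axes: x right, y down, z forward; pixel columns grow to the right and rows downward; lengths in m; the calibration is good to about 2 mm. The wrist camera is an equidistant fisheye: a pixel r from the principal point sees the ray r / f radians off the axis. A picture is of the moment at which its call begins: read the wrist's pose just before it. There is no depth.
- ctrl.close_job(): hands the job in, once; it reports no verdict.
Trained networks look in a picture, given as the dict that the camera call returned (one of the last four; its "shot" number tells which), for a name from the list of things; names that differ only in an ending like _2 or _b are one class to them, and where a whole thing is asked for, a point or a joint stands for the part that bears it (a point fixed in the world has none). Each returns a list of dicts, best first, with "confidence" (0 to 1); they miss things now and then, are a little off and sometimes report something else, mostly with a low value. They report only what shows in the picture. A call takes as long as a camera call. They do not tell look-alikes from the thing itself.
- ctrl.search_frame(picture, label): "centre" ([x, y, z] in m, in world coordinates, good to about 4 mm: the middle of the surface that is visible of it).
- ctrl.outline_of(picture, label): "pixels" (400x640 bool, what is visible of it).
The state is a dict: "clock": time; "joint_pos": joint angles; "qvel": joint speeds; "tau": joint torques, N m; "tool_pos": TCP position; "orientation": TCP orientation; "force": force on the tool from outside, world axes, zero at the start; "moment": the same for the moment, N m; "opening": finger opening in m.
Only numpy, scipy, OpenCV 4.12 (cv2) and the standard library are available. Lean on these libraries where they do the work, as an engineer would, in place of code of your own. Each camera call takes 0.05 s, during which the arm holds its last target. There are 200 camera calls.

### The job

The steel roller lying at the foot of the ramp has soaked to room temperature, so do not grip it or pick it up: with the fingertips only, push it gently and slowly up the gauge's ramp, over the crest, until it lies home in the seat against the back stop with the indicator's plunger pressed in. Keep the fingers behind it all the way, so that it neither runs ahead nor rolls back down the ramp. Then take the hand away and leave the other things on the granite undisturbed.

Things in the scene. Friction and masses are not known exactly. Their poses are not given: they have to be found in the camera images.
- roller: Roller to be gauged: solid cylinder of bright ground steel, 40 mm diameter, 60 mm long, 0.38 to 0.7 kg, slippery (friction 0.2 to 0.3), rolls freely. Origin at its centre; its y axis is the cylinder's axis (level, across the ramp); its x and z turn as it rolls. It starts across the foot of the ramp against the yellow lip, its axis 93 mm downhill of the gauge's origin, 40.6 mm above the granite.
- gauge: Bench gauge, fixed to the granite: blue base 290 x 110 x 12 mm (x = -125 to 165 mm) with ramp, seat, back stop and indicator. Origin on the granite under the centre line; x level, uphill along the ramp; y across; z up. The 7 degree ramp rises from x = -105, z = 19 mm to the crest at x = 35, z = 36 mm. A round grey indicator lies behind the stop, top at z = 67 mm. Nothing overhangs the ramp.
- ramp: The ramp in its own tilted frame: origin on its face at the lower end, at the lip's uphill side, on the centre line; x up the slope (crest at 141 mm), y across, z square to the face. Dark steel face 64 mm wide between cheeks 6 mm thick standing 10 mm above it. Yellow lip: x = -8 to 0, 6 mm high, so a finger can pass over it behind the roller. On the ramp the roller's centre is at z = 20 mm.
- crest (a point): Middle of the crest, where the ramp ends: x = 35, z = 36.2 mm from the gauge's origin. Beyond it the seat falls at 8 degrees towards the back stop, so a roller pushed past the crest (by some 3 mm) drops about 2 mm home by itself and stays. The seat's cheeks reach to z = 48 mm.
- stop_top (a point): Middle of the top edge of the back stop's face, an upright aluminium plate 76 mm wide, 12 mm thick; face at x = 69.3 mm, top at z = 74 mm from the gauge's origin.
- home (a point): Where the roller's centre is when it lies home in the seat against the stop: 49.3 mm ahead of and 54.4 mm above the gauge's origin, on the centre line. Axes as the gauge's.
- plunger (a joint): Travel of the indicator's plunger, a 5 mm brass-tipped pin in the middle of the back stop at the height of the roller's centre: 0 when free (tip 2.5 mm out of the stop face), about 0.0025 m when the roller is home. Its spring gives about 0.2 N, too weak to push the roller out of the seat.
- master: Bystander: brass-coloured setting master, a cylinder of 40 mm diameter and 60 mm height standing on end beside the gauge. Origin at the centre of its underside.
- ring_gauge: Bystander: flat steel setting ring, 70 mm outside and 40 mm inside diameter, 22 mm high. Origin at the centre of its underside.
- block_case: Bystander: closed wooden gauge-block case, 90 x 60 x 33 mm. Origin at the centre of its underside.
- cleaner: Bystander: small white plastic bottle with a blue cap, 42 mm diameter, 85 mm high. Origin at the centre of its underside.
Mind the look-alikes: they are no part of the job. Leave any pink or red look-alike of the roller alone.

How it is judged (in metres and radians):
On the way:
1. the roller is half-way up the ramp, with a finger against it (x of roller in the frame of ramp between 0.065 and 0.13 m and contact force between any of the fingers, the arm and roller above 0.02 N).
At the end, for the whole second after the job is handed in: The roller lies at rest in the seat, its centre within 5 mm of home (2 mm along the ramp), square to the gauge within about 3 degrees, with the plunger pressed in more than 1.2 mm; the four bystanders stand upright within 10 mm of where they were (distance between roller and home below 0.005 m and x of roller in the frame of home between -0.002 and 0.003 m and z of roller in the frame of home between -0.003 and 0.002 m and angle between the y axis of roller and the y axis of gauge, either way round below 0.05 rad and value of joint plunger above 0.0012 m and linear speed of roller below 0.01 m/s and angular speed of roller below 0.3 rad/s and distance of each of master, ring_gauge, block_case, cleaner from where it was at the start of the episode below 0.01 m and angle between each of master, ring_gauge, block_case, cleaner's own z axis and vertical below 0.15 rad); the robot touches nothing.
It fails at once if the roller is lifted or climbs off the ramp (centre more than 27 mm above the ramp face) (z of roller in the frame of ramp above 0.027 m).
It fails at once if the roller is gripped or pushed hard (more than 30 N from the hand) (contact force between any of the fingers, the arm and roller above 30 N).
It fails at once if the roller runs free on the ramp, ahead or back down (faster than 0.12 m/s with no finger on it) (x of roller in the frame of ramp between 0.02 and 0.135 m and linear speed of roller above 0.12 m/s and contact force between each of the fingers, the arm and roller below 0.02 N).
It fails at once if the roller is driven fast (more than 0.3 m/s) (linear speed of roller above 0.3 m/s).
It fails at once if a bystander is moved more than 15 mm or knocked over (distance of any of master, ring_gauge, block_case, cleaner from where it was at the start of the episode above 0.015 m or angle between any of master, ring_gauge, block_case, cleaner's own z axis and vertical above 0.3 rad).
It also fails if it takes over 40 s, if anything falls off the work surface, if the arm or the gripper's body presses on something with over 40 N, if the wrist force passes 120 N, or if a joint passes its speed limit or range.

## Working session

There is one attempt and no reset: what is moved stays moved. The work goes in short steps, Python scripts to look and compute and a tool call to move; the robot and the scene stay as the last step left them, time stands still between calls to the robot, and variables do not carry over. Pictures are saved under pics/ and viewed, about 8 in all and at most 12, crops included, and the job is handed in when it is done.

Besides the shell and the picture viewer there is one more tool, called after "Request:" in YAML: its name, and indented under it one key for each argument. carry_out: Moves the arm, as the interface text tells. Its arguments: {"type":"object","properties":{"increments":{"type":"array"}},"required":["increments"]}

```bash
mkdir -p pics; cat > h.py <<'E'
from plant import ctrl
import numpy as np, cv2
def proj(p,s):
    return cv2.projectPoints(np.array(p,float).reshape(-1,1,3),np.array(s['rvec'],float),np.array(s['tvec'],float),np.array(s['intrinsics'],float),None)[0].reshape(-1,2)
def onplane(px,s,z):
    K=np.array(s['intrinsics']);R=cv2.Rodrigues(np.array(s['rvec'],float))[0];t=np.array(s['tvec'],float).ravel()
    d=R.T@np.linalg.inv(K)@np.array([px[0],px[1],1.]);c=-R.T@t
    return c+d*(z-c[2])/d[2]
E
python3 - <<'E'
from h import *
ims=[]
for n in("scene","top"):
    s=ctrl.snapshot(n); cv2.imwrite(f"pics/{n}1.png",s['pixels'])
    for l in("roller","gauge","ramp","crest","stop_top","master","ring_gauge","block_case","cleaner"):
        try:
            for r in ctrl.search_frame(s,l): print(n,l,np.round(r['centre'],3),round(r['confidence'],2),proj(r['centre'],s).round())
        except Exception as e: print(n,l,e)
print(ctrl.get_obs())
E
```

```text
scene roller [ 0.494 -0.115  0.054] 0.93 [[229. 220.]]
scene roller [ 0.384 -0.122  0.033] 0.82 [[209. 202.]]
scene roller [0.466 0.04  0.035] 0.82 [[291. 199.]]
scene roller [ 0.364 -0.245  0.033] 0.62 [[151. 214.]]
scene gauge [ 0.648 -0.186  0.02 ] 0.95 [[226. 292.]]
scene ramp [ 0.538 -0.144  0.024] 0.84 [[225. 248.]]
scene crest [ 0.644 -0.184  0.023] 0.9 [[225. 289.]]
scene stop_top [ 0.646 -0.187  0.025] 0.9 [[224. 290.]]
scene master [ 0.474 -0.25   0.044] 0.89 [[162. 240.]]
scene ring_gauge [ 0.704 -0.074  0.018] 0.68 [[295. 290.]]
scene ring_gauge [ 0.537 -0.144  0.027] 0.52 [[225. 247.]]
scene block_case [ 0.56  -0.304  0.035] 0.7 [[147. 279.]]
scene block_case [ 0.538 -0.144  0.026] 0.6 [[225. 248.]]
scene cleaner [ 0.59  -0.015  0.046] 0.88 [[294. 234.]]
top roller [ 0.478 -0.112  0.058] 0.9 [[371. 234.]]
top roller [0.45  0.042 0.039] 0.84 [[313. 244.]]
top roller [ 0.357 -0.114  0.039] 0.78 [[371. 280.]]
top roller [ 0.36  -0.236  0.036] 0.75 [[416. 279.]]
top gauge [ 0.593 -0.169  0.029] 0.8 [[391. 193.]]
top ramp [ 0.547 -0.144  0.027] 0.93 [[382. 209.]]
top crest [ 
[... 267 characters left out ...]
leaner [ 0.574 -0.013  0.061] 0.73 [[335. 197.]]
{'clock': 1.0, 'joint_pos': array([-5.92947136e+01,  2.05451982e+01,  6.80182914e-01,  4.55696134e-04,
       -7.01358308e+01, -1.65083493e+01]), 'qvel': array([ 0.04268055, -0.00831245,  0.09280394,  0.02256638,  0.0409161 ,
       -0.09565948]), 'tau': array([-6.64397448e-04, -5.82396984e+01,  2.93300200e+01,  7.00222045e+00,
        1.24780205e-02, -3.30265232e-05]), 'tool_pos': array([ 0.16553   , -0.65435139,  0.22656229]), 'orientation': array([-1.79999349e+02, -6.89357424e-04,  1.04197092e+02]), 'force': array([ 0.71452737,  0.17933056, -0.55967098]), 'moment': array([-0.02342938, -0.00191078, -0.01417493]), 'opening': 0.08764669021987}
```

View pics/scene1.png

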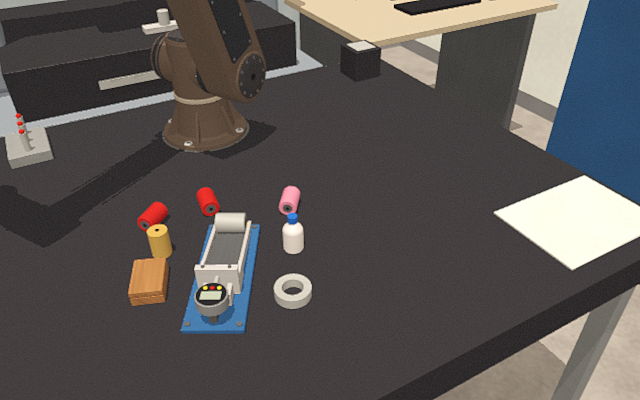

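View pics/top1.png

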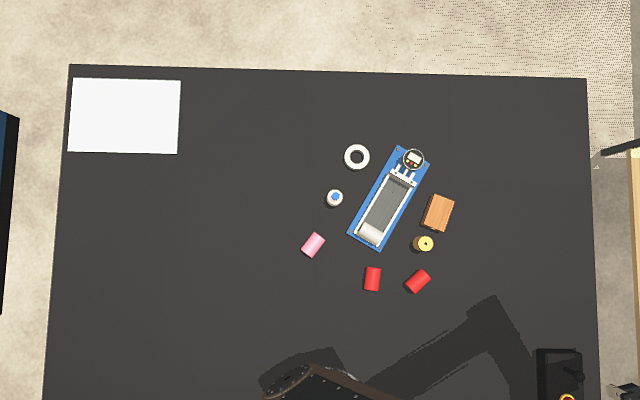

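Candidates: the bright steel cylinder on the ramp foot at scene (229,220)/top (371,234) is the roller. The look-alikes are red at scene (209,202) and (151,214), and pink at (291,199). I'll fit the gauge pose from the blue base and check a crop.

```bash
cat >> h.py <<'E'
def gauge_fit(s,extra=None):
    hsv=cv2.cvtColor(s['pixels'],cv2.COLOR_BGR2HSV)
    m=cv2.inRange(hsv,(100,120,60),(120,255,255))
    return m
E
python3 - <<'E'
from h import *
for n,roi in(("top",(340,140,100,120)),("scene",(170,205,100,135))):
    s=ctrl.snapshot(n); m=gauge_fit(s)
    k=np.zeros_like(m);x,y,w,h=roi;k[y:y+h,x:x+w]=1;m=m*k
    nl,lab,st,_=cv2.connectedComponentsWithStats(m)
    ys,xs=np.nonzero(m)
    P=np.array([onplane((a,b),s,0.012)[:2] for a,b in zip(xs,ys)],np.float32)
    # reject isolated outliers
    r=cv2.minAreaRect(P*1000); b=cv2.boxPoints(r)
    print(n,len(P),r,b.round(1).tolist())
    c=np.array(r[0])/1000; e=[b[1]-b[0],b[2]-b[1]]; e=max(e,key=np.linalg.norm); u=e/np.linalg.norm(e); u=u*np.sign(u[0])
    o=c-0.020*u; print("origin",o.round(4),"yaw",np.degrees(np.arctan2(u[1],u[0])).round(2))
    print("roller pred",(o-0.093*u).round(4),"home",(o+0.0493*u).round(4))
    v=np.array([-u[1],u[0]]);im=s['pixels'].copy()
    for g in((-.125,.055,.012),(-.125,-.055,.012),(.165,.055,.012),(.165,-.055,.012),(-.093,.03,.0606),(-.093,-.03,.0606),(.0693,.038,.074),(.0693,-.038,.074)):
        q=proj([*(o+g[0]*u+g[1]*v),g[2]],s)[0]; cv2.circle(im,(int(round(q[0])),int(round(q[1]))),1,(0,255,0),-1)
    cv2.imwrite(f"pics/c_{n}.png",cv2.resize(im[y-5:y+h+5,x-5:x+w+5],None,fx=4,fy=4))
a=cv2.imread("pics/c_top.png");b=cv2.imread("pics/c_scene.png");H=max(a.shape[0],b.shape[0])
f=lambda i:cv2.copyMakeBorder(i,0,H-i.shape[0],0,0,cv2.BORDER_CONSTANT)
z=np.hstack([f(a),f(b)]);cv2.imwrite("pics/c.png",cv2.resize(z,None,fx=.9,fy=.9)); print(z.shape)
E
```

```text
top 1275 ((580.7203369140625, -164.0362548828125), (109.18164825439453, 288.5122375488281), 60.70356369018555) [[428.20001220703125, -141.10000610351562], [679.7999877929688, -282.20001220703125], [733.2000122070312, -187.0], [481.6000061035156, -45.79999923706055]]
origin [ 0.5633 -0.1542] yaw -29.3
roller pred [ 0.4822 -0.1087] home [ 0.6063 -0.1784]
scene 2407 ((588.8845825195312, -166.66339111328125), (111.27922821044922, 295.0802917480469), 60.67739486694336) [[433.0, -142.89999389648438], [690.2999877929688, -287.3999938964844], [744.7999877929688, -190.39999389648438], [487.5, -45.900001525878906]]
origin [ 0.5714 -0.1569] yaw -29.32
roller pred [ 0.4904 -0.1113] home [ 0.6144 -0.181 ]
(580, 880, 3)
```

View pics/c.png

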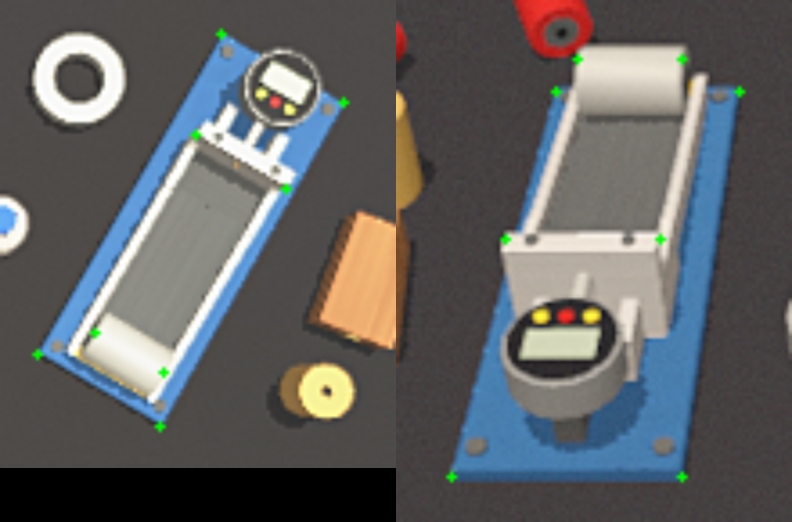

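Both views agree on a yaw of −29.3° and an origin near (0.566,−0.155), with the roller at the lip end. Next I'll hover behind the foot with the fingers nearly shut, and look with the wrist camera.

Request:
carry_out:
  increments:
    - [0,0,-5,25,50,0,0.84]
    - [0,0,-10,50,100,0,0.84]
    - [0,0,-15,75,150,0,0.84]
    - [0,0,-20,100,200,0,0.84]
    - [0,0,-25,125,250,0,0.84]
    - [0,0,-30,150,300,0,0.84]
    - [0,0,-35,175,350,0,0.84]
    - [0,0,-40,200,400,0,0.84]
    - [0,0,-43.5,225,450,0,0.84]
    - [0,0,-43.5,250,500,0,0.84]
    - [0,0,-43.5,270,540,0,0.84]
    - [0,0,-43.5,278,560,-10,0.84]
    - [0,0,-43.5,278,560,-20,0.84]
    - [0,0,-43.5,278,560,-20,0.84]

```text
clock: 2.85
tool_pos: [0.4427, -0.0947, 0.2058]
orientation: [-179.9, 0.1, 60.7]
force: [-0.8, -0.4, 0.7]
opening: 0.014
```

```bash
cat >> h.py <<'E'
from scipy.spatial.transform import Rotation as Ro
def wcam(s,o):
    T=np.eye(4);T[:3,:3]=Ro.from_euler('xyz',o['orientation'],degrees=True).as_matrix();T[:3,3]=o['tool_pos']
    return T@np.array(s['hand_eye'])
def wproj(p,s,o):
    K=np.array(s['intrinsics']);q=(np.linalg.inv(wcam(s,o))@np.append(p,1))[:3]
    th=np.arctan2(np.hypot(q[0],q[1]),q[2]);ph=np.arctan2(q[1],q[0])
    return np.array([K[0,2]+K[0,0]*th*np.cos(ph),K[1,2]+K[1,1]*th*np.sin(ph)])
def G(g,o=(.566,-.155),yaw=-29.3):
    a=np.radians(yaw);return np.array([o[0]+g[0]*np.cos(a)-g[1]*np.sin(a),o[1]+g[0]*np.sin(a)+g[1]*np.cos(a),g[2]])
MARK=((-.125,.055,.012),(-.125,-.055,.012),(.165,.055,.012),(.165,-.055,.012),(-.093,.03,.0606),(-.093,-.03,.0606),(.0693,.038,.074),(.0693,-.038,.074),(.035,.032,.036),(.035,-.032,.036))
def shot(name,marks=MARK):
    o=ctrl.get_obs();s=ctrl.snapshot("wrist");im=s['pixels'].copy()
    for g in marks:
        q=wproj(G(g),s,o)
        if np.isfinite(q).all(): cv2.drawMarker(im,tuple(int(round(v)) for v in q),(0,255,0),cv2.MARKER_CROSS,7,1)
    cv2.imwrite(f"pics/{name}.png",im);return s,o
E
python3 - <<'E'
from h import *
s,o=shot("w1");print(o['clock'],o['tool_pos'],o['orientation'],o['opening'],o['force'])
E
```

```text
2.85 [ 0.4427136  -0.09473061  0.20582666] [-1.79920543e+02  6.28546549e-02  6.07054507e+01] 0.013983869409741534 [-0.78504618 -0.43845146  0.65562489]
```

View pics/w1.png

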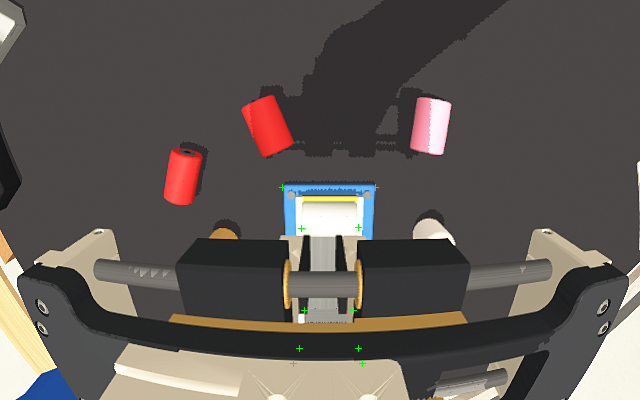

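The wrist view shows the blue foot end at (284–376,184), the yellow lip at row 198 and the steel roller at (330,215). This puts the base about 3 mm downhill of my prediction, so the origin is near (0.564,−0.154). The red and pink look-alikes are well away. Now I'll descend behind the roller with a 9 mm gap.

Request:
carry_out:
  increments:
    - [0,0,0,6,5,-10,0.84]
    - [0,0,0,6,5,-50,0.84]
    - [0,0,0,6,5,-90,0.84]
    - [0,0,0,6,5,-125,0.84]
    - [0,0,0,6,5,-150,0.84]
    - [0,0,0,6,5,-165,0.84]
    - [0,0,0,6,5,-173,0.84]
    - [0,0,0,6,5,-173,0.84]
    - [0,0,0,6,5,-173,0.84]

```text
clock: 4.03
tool_pos: [0.45, -0.0894, 0.0341]
orientation: [180.0, -0.0, 60.7]
force: [0.3, -0.6, -0.6]
opening: 0.014
```

```bash
cat > look.py <<'E'
import sys
from h import *
n=sys.argv[1]
s=ctrl.snapshot("scene");a=cv2.resize(s['pixels'][190:340,160:280],None,fx=4,fy=4)
o=ctrl.get_obs()
w=ctrl.snapshot("wrist")['pixels'];b=w[100:400,100:540]
b=cv2.resize(b,(0,0),fx=.7,fy=.7);z=np.zeros((600,a.shape[1]+b.shape[1],3),np.uint8);z[:,:480]=a;z[:b.shape[0],480:]=b
cv2.imwrite(f"pics/{n}.png",z)
d=o['tool_pos']-[.564,-.154,0];c,q=np.cos(np.radians(-29.3)),np.sin(np.radians(-29.3))
print(o['clock'],o['tool_pos'].round(4),o['orientation'].round(2),'gauge xyz mm',np.round([1e3*(d[0]*c+d[1]*q),1e3*(-d[0]*q+d[1]*c),1e3*d[2]],1),o['force'].round(2))
for r in ctrl.search_frame(s,"roller")[:2]:
    e=np.array(r['centre'])-[.564,-.154,0];print('roller',np.round([1e3*(e[0]*c+e[1]*q),1e3*(-e[0]*q+e[1]*c),1e3*e[2]],1),r['confidence'])
E
python3 look.py l1
```

```text
4.075 [ 0.4501 -0.0893  0.0342] [ 1.7994e+02 -5.0000e-02  6.0690e+01] gauge xyz mm [-131.     0.7   34.2] [ 0.44 -0.81  0.2 ]
roller [-181.7  118.    35.7] 0.9
roller [-81.4   0.9  54.1] 0.83
```

View pics/l1.png

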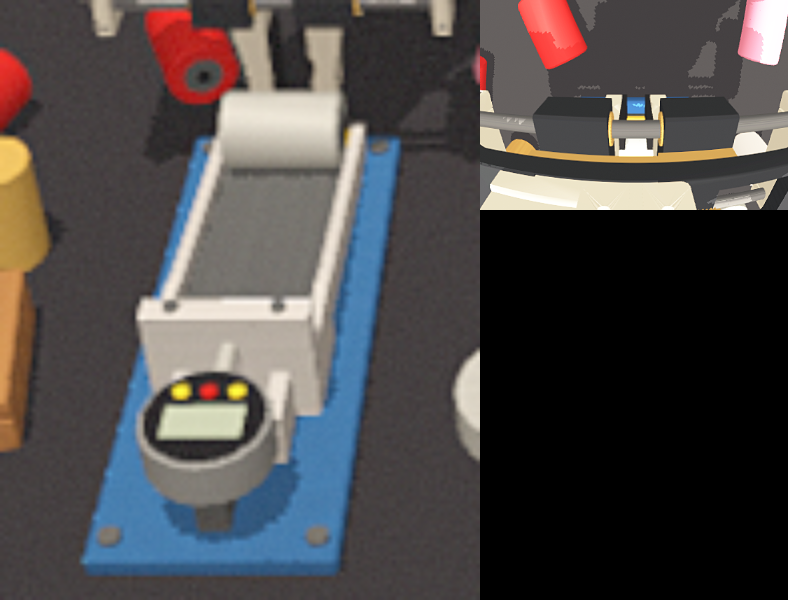

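Both fingertips stand behind the roller at crop (265/325,85), clear of everything. I'll start the slow push up the slope at 24 mm/s.

Request:
carry_out:
  increments:
    - [0,0,0,2.6,-1.5,0,0.84]
    - [0,0,0,5.2,-2.9,0,0.84]
    - [0,0,0,7.8,-4.4,0,0.84]
    - [0,0,0,10.5,-5.9,0.4,0.84]
    - [0,0,0,13.1,-7.3,0.7,0.84]
    - [0,0,0,15.7,-8.8,1.1,0.84]
    - [0,0,0,18.3,-10.3,1.5,0.84]
    - [0,0,0,20.9,-11.7,1.8,0.84]
    - [0,0,0,23.5,-13.2,2.2,0.84]
    - [0,0,0,26.2,-14.7,2.6,0.84]
    - [0,0,0,28.8,-16.1,2.9,0.84]
    - [0,0,0,31.4,-17.6,3.3,0.84]
    - [0,0,0,34,-19.1,3.7,0.84]
    - [0,0,0,36.6,-20.5,4,0.84]
    - [0,0,0,39.2,-22,4.4,0.84]
    - [0,0,0,41.9,-23.5,4.8,0.84]
    - [0,0,0,44.5,-24.9,5.1,0.84]
    - [0,0,0,47.1,-26.4,5.5,0.84]
    - [0,0,0,49.7,-27.9,5.9,0.84]
    - [0,0,0,52.3,-29.3,6.2,0.84]

```text
clock: 6.68
tool_pos: [0.502, -0.1188, 0.0398]
orientation: [-180.0, -0.0, 60.7]
force: [-1.2, 2.3, 1.8]
opening: 0.0139
```

```bash
python3 look.py l2
```

```text
6.725 [ 0.5026 -0.1188  0.0399] [ 1.7997e+02 -1.0000e-02  6.0710e+01] gauge xyz mm [-70.8   0.6  39.9] [ 0.27 -0.93  0.1 ]
roller [-30.7   1.1  59.2] 0.86
roller [-130.8 -177.1   32.8] 0.85
```

View pics/l2.png

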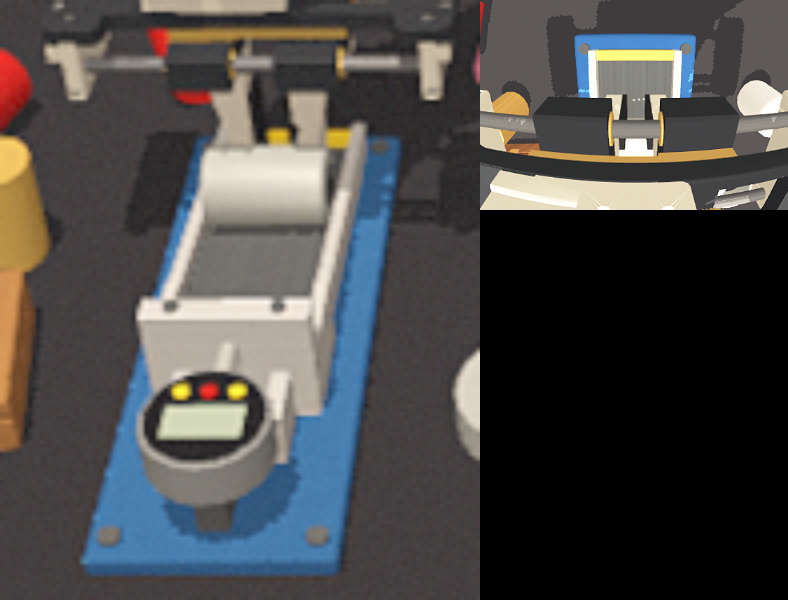

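The roller is about half-way up and square, with the fingers right behind it (crop roller centre (265,190)). I'll continue at the same speed.

Request:
carry_out:
  increments:
    - [0,0,0,2.6,-1.5,0.4,0.84]
    - [0,0,0,5.2,-2.9,0.7,0.84]
    - [0,0,0,7.8,-4.4,1.1,0.84]
    - [0,0,0,10.5,-5.9,1.5,0.84]
    - [0,0,0,13.1,-7.3,1.8,0.84]
    - [0,0,0,15.7,-8.8,2.2,0.84]
    - [0,0,0,18.3,-10.3,2.6,0.84]
    - [0,0,0,20.9,-11.7,2.9,0.84]
    - [0,0,0,23.5,-13.2,3.3,0.84]
    - [0,0,0,26.2,-14.7,3.7,0.84]
    - [0,0,0,28.8,-16.1,4,0.84]
    - [0,0,0,31.4,-17.6,4.4,0.84]
    - [0,0,0,34,-19.1,4.8,0.84]
    - [0,0,0,36.6,-20.5,5.1,0.84]
    - [0,0,0,39.2,-22,5.5,0.84]
    - [0,0,0,41.9,-23.5,5.9,0.84]
    - [0,0,0,44.5,-24.9,6.2,0.84]
    - [0,0,0,47.1,-26.4,6.6,0.84]
    - [0,0,0,49.7,-27.9,7,0.84]
    - [0,0,0,52.3,-29.3,7.3,0.84]

```text
clock: 9.32
tool_pos: [0.5543, -0.1481, 0.0471]
orientation: [-180.0, 0.0, 60.7]
force: [-1.9, 0.9, 1.9]
opening: 0.0145
```

```bash
python3 look.py l3
```

```text
9.375 [ 0.5548 -0.1482  0.0472] [ 1.7997e+02 -1.0000e-02  6.0710e+01] gauge xyz mm [-10.8   0.5  47.2] [ 1.6  -0.42  0.17]
roller [-127.5 -175.9   34.9] 0.97
roller [31.7  4.  69.1] 0.89
```

The fingers are at −11 mm, so the roller should be at about +19 mm. The last stretch over the crest goes slower, at 16 mm/s.

Request:
carry_out:
  increments:
    - [0,0,0,1.7,-1,0.2,0.84]
    - [0,0,0,3.5,-2,0.5,0.84]
    - [0,0,0,5.2,-2.9,0.7,0.84]
    - [0,0,0,7,-3.9,1,0.84]
    - [0,0,0,8.7,-4.9,1.2,0.84]
    - [0,0,0,10.5,-5.9,1.5,0.84]
    - [0,0,0,12.2,-6.8,1.7,0.84]
    - [0,0,0,14,-7.8,2,0.84]
    - [0,0,0,15.7,-8.8,2.2,0.84]
    - [0,0,0,17.4,-9.8,2.4,0.84]
    - [0,0,0,19.2,-10.8,2.6,0.84]
    - [0,0,0,20.9,-11.7,2.6,0.84]
    - [0,0,0,20.9,-11.7,2.6,0.84]
    - [0,0,0,20.9,-11.7,2.6,0.84]
    - [0,0,0,20.9,-11.7,2.6,0.84]

```text
clock: 11.35
tool_pos: [0.575, -0.1596, 0.0497]
orientation: [-180.0, 0.0, 60.7]
force: [-0.1, 0.2, 0.2]
opening: 0.0143
```

```bash
python3 look.py l4
```

```text
11.4 [ 0.575  -0.1596  0.0497] [180.   -0.   60.7] gauge xyz mm [12.4  0.5 49.7] [ 0.56  0.01 -1.13]
roller [-126.2 -182.4   34.6] 0.81
roller [-179.3  117.9   35.6] 0.8
```

View pics/l4.png

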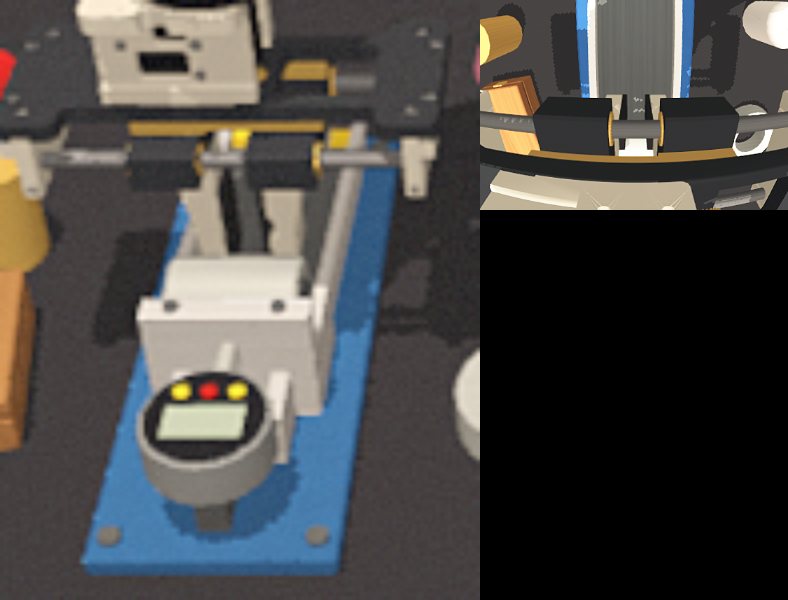

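The roller lies behind the stop plate (crop (235,275)), with the fingertips behind it. I'll back off slowly, still close enough to catch it, and check.

Request:
carry_out:
  increments:
    - [0,0,0,-0.9,0.5,0,0.84]
    - [0,0,0,-1.7,1,0,0.84]
    - [0,0,0,-2.6,1.5,0,0.84]
    - [0,0,0,-3.5,2,0,0.84]
    - [0,0,0,-4.4,2.4,0,0.84]
    - [0,0,0,-5.2,2.9,0,0.84]
    - [0,0,0,-7,3.9,0,0.84]
    - [0,0,0,-8.7,4.9,0,0.84]
    - [0,0,0,-8.7,4.9,0,0.84]
    - [0,0,0,-8.7,4.9,0,0.84]

```text
clock: 12.75
tool_pos: [0.5664, -0.1547, 0.0497]
orientation: [180.0, -0.0, 60.7]
force: [-0.2, -0.1, 0.2]
opening: 0.0139
```

```bash
cat > chk.py <<'E'
import sys
from h import *
s=ctrl.snapshot("scene");im=s['pixels'][240:300,185:265];im=cv2.resize(im,None,fx=8,fy=8,interpolation=cv2.INTER_CUBIC)
th=np.linspace(0,2*np.pi,41)
for xc,col in((.0493,(0,255,0)),(.0393,(0,0,255))):
  for y in(.03,-.03):
    zc=.0544 if xc>.045 else .0562
    P=[G((xc+.02*np.cos(t),y,zc+.02*np.sin(t)),o=(.5655,-.1545)) for t in th]
    q=((proj(P,s)-[185,240]+.5)*8).round().astype(np.int32);cv2.polylines(im,[q],True,col,1)
Q=[G(g,o=(.5655,-.1545)) for g in((.0693,.038,.074),(.0693,-.038,.074),(.0813,-.038,.074),(.0813,.038,.074))]
cv2.polylines(im,[((proj(Q,s)-[185,240]+.5)*8).round().astype(np.int32)],True,(255,0,0),1)
cv2.imwrite(f"pics/{sys.argv[1]}.png",im)
o=ctrl.get_obs();print(o['clock'],o['tool_pos'].round(4),o['force'].round(2))
E
python3 chk.py k1
```

```text
12.8 [ 0.5664 -0.1548  0.0497] [ 0.07  0.08 -1.02]
```

View pics/k1.png

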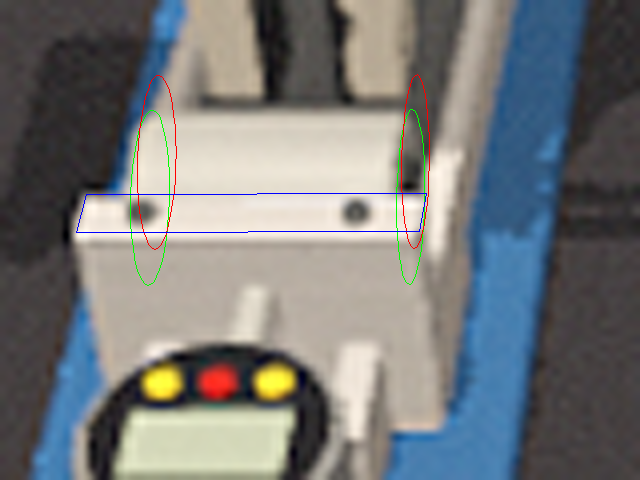

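The roller silhouette matches the home outline (green) and not the one 10 mm short (red). I'll take the hand up and away and check the gap to the stop more exactly.

Request:
carry_out:
  increments:
    - [0,0,0,-8.7,4.9,0,0.84]
    - [0,0,0,-10,5.5,10,0.84]
    - [0,0,0,-10,5.5,40,0.84]
    - [0,0,0,-10,5.5,80,0.84]
    - [0,0,0,-10,5.5,120,0.84]
    - [0,0,0,-10,5.5,160,0.84]
    - [0,0,0,-30,-30,170,0.84]
    - [0,0,0,-50,-75,170,0.84]
    - [0,0,0,-70,-120,170,0.84]
    - [0,0,0,-90,-165,170,0.84]
    - [0,0,0,-110,-210,170,0.84]
    - [0,0,0,-130,-255,170,0.84]
    - [0,0,0,-150,-300,170,0.84]
    - [0,0,0,-150,-300,170,0.84]

```text
clock: 14.55
tool_pos: [0.4145, -0.4571, 0.22]
orientation: [-180.0, 0.0, 60.5]
force: [-0.6, 1.6, -0.1]
opening: 0.0139
```

```bash
cat > fin.py <<'E'
from h import *
out=[]
for n,(x,y,w,h) in(("scene",(185,240,80,60)),("top",(365,150,70,70))):
    s=ctrl.snapshot(n)
    im=cv2.resize(s['pixels'][y:y+h,x:x+w],None,fx=5.5,fy=5.5,interpolation=cv2.INTER_CUBIC)
    o=(.5655,-.1545)
    for xc,col in((.0493,(0,255,0)),(.0443,(0,0,255))):
        P=[G((xc-.0,yy,.0744),o=o) if n=="top" else G((xc-.012,yy,.0704),o=o) for yy in(.03,-.03)]
        P2=[G((xc-.02,yy,.0544),o=o) for yy in(.03,-.03)]
        for q in((P2,) if n=="top" else (P,)):
            cv2.polylines(im,[((proj(q,s)-[x,y]+.5)*5.5).round().astype(np.int32)],False,col,1)
    Q=[G(g,o=o) for g in((.0693,.038,.074),(.0693,-.038,.074),(.0813,-.038,.074),(.0813,.038,.074))]
    cv2.polylines(im,[((proj(Q,s)-[x,y]+.5)*5.5).round().astype(np.int32)],True,(255,0,0),1)
    out.append(im)
    for l in("roller","master","ring_gauge","block_case","cleaner"):
        for r in ctrl.search_frame(s,l)[:4]: print(n,l,np.round(r['centre'],3),round(r['confidence'],2))
H=max(i.shape[0] for i in out)
z=np.hstack([cv2.copyMakeBorder(i,0,H-i.shape[0],0,0,0) for i in out])
cv2.imwrite("pics/fin.png",cv2.resize(z,None,fx=.95,fy=.95));print(ctrl.get_obs()['clock'])
E
python3 fin.py
```

```text
scene roller [0.468 0.042 0.036] 0.87
scene roller [ 0.613 -0.176  0.074] 0.8
scene roller [ 0.364 -0.244  0.033] 0.56
scene roller [ 0.384 -0.121  0.03 ] 0.55
scene master [ 0.475 -0.251  0.04 ] 0.56
scene ring_gauge [ 0.705 -0.074  0.02 ] 0.93
scene ring_gauge [ 0.611 -0.18   0.074] 0.69
scene block_case [ 0.56  -0.3    0.033] 0.96
scene cleaner [ 0.593 -0.016  0.045] 0.95
scene cleaner [ 0.56  -0.303  0.032] 0.57
top roller [ 0.359 -0.114  0.037] 0.86
top roller [ 0.604 -0.181  0.073] 0.85
top roller [ 0.357 -0.236  0.037] 0.84
top roller [0.451 0.044 0.037] 0.62
top master [ 0.461 -0.253  0.058] 0.55
top master [ 0.568 -0.152  0.022] 0.18
top ring_gauge [ 0.692 -0.069  0.022] 0.8
top block_case [ 0.538 -0.296  0.034] 0.67
top cleaner [ 0.575 -0.012  0.057] 0.58
top cleaner [ 0.532 -0.135  0.026] 0.47
15.15
```

View pics/fin.png

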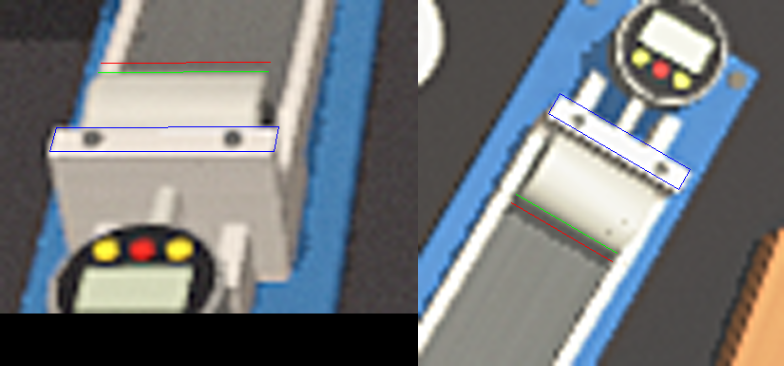

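Roller edge and stop match the home prediction in both views, and the bystanders are unchanged. I'm handing in.

```bash
python3 -c "
from plant import ctrl
print(ctrl.close_job())"
```

```text
the job is handed in; nothing more can be done
None
```

I pushed the roller up the ramp with the two nearly closed fingertips behind it, at 24 mm/s and then 16 mm/s over the crest. I then backed the hand off and moved it away, and handed the job in at about 15 s on the robot's clock. No verdict was reported.

- **Roller position:** in the last scene and top pictures its edge lies on the predicted home outline, square to the stop. The networks put it at (0.613, −0.176) and (0.604, −0.181), either side of the expected (0.608, −0.178). An earlier scene crop read up to about 2 mm short of home, which is within the image blur.
- **Plunger:** I couldn't see or read its travel directly. That it is pressed in follows only from the roller lying at home.
- **Forces:** the wrist read no more than about 3 N at the end of each move; I didn't read it in between.
- **Bystanders:** the master, ring gauge, block case and cleaner were found within about 4 mm of their starting positions, which is the networks' own accuracy. I didn't measure their tilt.

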